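Dock the cordless shoe polisher and press its shining brush home

TASK

Get the cordless shoe polisher ready: lower its handle into the charging cup until it stands on the cup's floor (do not let it drop in), then take the shining brush (the wide round tuft, not the narrow dauber) from its stand, turn it until its cross-shaped stem meshes with the socket in the top of the docked handle, and push it fully home against the ejector spring. Finish while still holding the brush and pressing it home, since I will then turn the locking ring; leave everything else where it is.

Things in the scene. Friction and masses are not known exactly. Their poses are not given: they have to be found in the camera images.
- handle: Grey round handle of the polisher, loose, 0.24-0.48 kg, 128 mm tall, upright on its flat foot. Diameter 44 mm up to 52 mm height, tapering to a waist of 40 mm (90-104 mm up), then a steel ring of 41 mm (104-128 mm), fixed to the handle here. Origin: centre of the underside; z up; switch on the -x side. May face any way in the cup.
- socket (a point): Centre of the mouth of the cross-shaped socket in the handle's top face, 128 mm above its foot; axes as the handle's. Two slots 6.8 mm wide, 33 mm end to end, 24 mm deep, cross here along x and y. The socket does not turn relative to the handle.
- ejector (a joint): Spring pin in the middle of the socket, pushed down by the stem: 0 at rest (its top 10 mm below the mouth), 0.010 m when a head is fully home. It pushes back with 3 N at first and 7 N when home, so that a head which is let go springs up about 10 mm.
- dock: Black charging cup fixed to the bench: foot disc 104 mm diameter; cup 47 mm inner, 56 mm outer diameter, its top 10 mm flared to 55 mm inner, 64 mm outer; rim 50 mm above the bench. Origin: centre of the underside, on the bench; z up. The floor lies 8 mm above the origin: there the handle's origin is when home.
- stand: Black stand fixed to the bench: base plate 78 x 200 x 6 mm, long side along its y, with two upright tubes (40 mm outer, 30 mm inner diameter, tops 46 mm above the bench) at y = -55 and +55 mm from the origin. A head sits in each; which is which varies. Origin: centre of the underside.
- brush: Brush, loose, 50-110 g, stem down in a tube. Origin: centre of the seat face. Grey backing 0-18 mm above it, 57 mm round with four flats 50 mm apart, facing its +-x and +-y, a groove on top by each; then a 38 mm wide tuft up to 32 mm. Below it the cross stem: blades 5 mm thick, 25 mm edge to edge along x and y, 20 mm long, last 5 mm tapered. Fits every quarter turn; home: origin at point socket.
- dauber: Dauber head: same backing and stem as the shining brush but a narrow tuft, 19 mm wide and 20 mm high; sits in the other tube and stays there. Origin as for the brush.
- egg: White ceramic egg-shaped key holder, open at the top, 94 mm diameter, 92 mm tall, keys standing out to about 125 mm, loose bystander. Origin: centre of the underside.
- tin: Flat round steel shoe-polish tin, 73 mm diameter, 26 mm tall, loose bystander. Origin: centre of the underside.
- shoe_horn: Chrome shoe horn lying flat, 195 mm long along its x, 42 mm wide, about 9 mm tall, loose bystander. Origin: on its underside, near the middle.
- clip_a: Grey plastic cycling clip, a C-shaped band 67 mm across and 16 mm tall, loose bystander. Origin: centre of the C, on the bench.
- clip_b: The other cycling clip, the same shape, loose bystander. Origin: centre of the C, on the bench.
Mind the look-alikes: they are no part of the job. Leave any yellow look-alike of the handle alone.

How it is judged:
By the outcome, as a careful person would: the job done as asked, in the order asked, and still so for the second after the job is handed in, while the arm keeps its last pose, push and grip.
It also fails if it takes over 58 s, if anything falls off the work surface, if the arm or the gripper's body presses on something with over 40 N, if the wrist force passes 120 N, or if a joint passes its speed limit or range.

ROBOT

A 6-joint arm with a two-finger parallel gripper is mounted at the origin on the work surface. World frame = base frame: x ahead of the robot, y to its left, z up, the work surface at z = 0. Lengths are in mm, angles in rad, forces in N, time in s.
With the tool pointing down it reaches from about 350 to 850 mm from the base axis. Payload 8.1 kg.
Tool frame: the origin (TCP) lies on the centre line of the jaws, within the pads' length; the fingertips stand tips_ahead ahead of it and the grasp point (between the pads) lies 3 mm ahead of it (tips_ahead is the distance from the TCP to the fingertips, in mm); z points along the fingers, y is the direction in which the jaws open and shut (so a half turn about z gives the same grasp; the last joint's range is limited). The gripper opens to 85 mm and grips with 20 to 120 N. Pads are 22 mm wide; open, the fingers measure 114 mm over their backs; the gripper's body (76 mm by 85 mm) begins 54 mm behind the grasp point. The pads swing forward as they close: fully open they stand 13 mm farther back than shut.
Start: joints at [1.132, 0.13, 1.488, -0, 1.523, -0.085], TCP at [207.858, 562.85, 253.292] pointing down, gripper open.
Joint ranges: [-2.96, 2.96], [-0.89, 2.26], [0.02, 2.5], [-1.34, 4.48], [0, 2.73], [-2.66, 2.66]. Speed limits (rad/s): [2.39, 2.39, 2.79, 3.14, 3.14, 3.14].

INTERFACE

Orientations are given as a unit quaternion [w, x, y, z].
In Python, from station import * gives the robot as it stands. Calls block until the motion is done:
- move_ptp(position, orientation): joint-space move of the TCP to a pose.
- move_l(position, rotation=None, v=150, guard=None): straight line of the TCP; rotation=None keeps the orientation; v is the mean speed in mm/s. With guard (N) it stops when the force on the tool has changed by that much, and returns True; else False.
- goto_joints(angles): joint-space move.
- gripper_to(opening): finger opening in mm; the grip force is fixed at half the most; returns when the fingers have stopped.
- hold(seconds).
- inverse_kinematics(position, orientation): joint angles nearest the present ones, or None.
- get_obs(): the state.
- capture(name): name is "scene" or "side" or "wrist"; returns (picture, depth): 420x560x3 uint8, red, green, blue; 420x560 float32, mm along the optical axis (not along the pixel's ray), 0 where there is no reading.
- camera_params(name): a dict with "fovy" (degrees; the focal length in pixels is half the picture's height over the tangent of half this angle, whatever the lens; pixels are square), "cx", "cy" (the principal point, pixels), "rvec" (rotation vector, rad) and "tvec" (3), from world to camera coordinates, as OpenCV has them; the wrist camera has in their place "mount" (4x4, takes a point from camera to tool coordinates, whose origin is the TCP and whose axes are the flange's). Camera axes: x right, y down, z forward; pixel columns grow to the right and rows downward; lengths in mm; the calibration is good to about 2 mm. A picture is of the moment at which its call begins: read the wrist's pose just before it. camera_params takes no time and is no camera call.
A pose or a line that the arm cannot do raises PlanningError and nothing moves.
- hand_in(): hands the job in, once; it reports no verdict.
Trained networks look in the newest picture that a camera, given by its name, has taken for a name from the list of things; names that differ only in an ending like _2 or _b are one class to them, and where a whole thing is asked for, a point or a joint stands for the part that bears it (a point fixed in the world has none). Each returns a list of dicts, best first, with "p" (0 to 1); they miss things now and then, are a little off and sometimes report something else, mostly with a low value. They report only what shows in the picture. A call takes as long as a camera call. They do not tell look-alikes from the thing itself.
- look_for(query, camera): "at" ([column, row] in pixels, amid what is visible of it).
The state is a dict: "t": time; "joint_pos": joint angles; "joint_velocities": joint speeds; "joint_torque": joint torques, N m; "tool_pos": TCP position; "tool_rot": TCP orientation; "force": force on the tool from outside, world axes, zero at the start; "moment": the same for the moment, N m; "gripper_width": finger opening in mm.
Only numpy, scipy, OpenCV 4.12 (cv2) and the standard library are available. Lean on these libraries where they do the work, as an engineer would, in place of code of your own. Each camera call takes 0.05 s, during which the arm holds its last target. There are 200 camera calls.

## Working session

There is one attempt and no reset: what is moved stays moved. The work goes in short steps, each a Python script; the robot and the scene stay as the last script left them, time stands still between calls to the robot, and variables do not carry over. Pictures are saved under pics/ and viewed, about 8 in all and at most 12, crops included, and the job is handed in when it is done.

```bash
mkdir -p pics; ls; python3 - <<'E'
from station import *
import cv2,numpy as np
o=get_obs();print(o)
P=[]
for c in("scene","side"):
    im,d=capture(c);p=camera_params(c);print(c,p)
    np.savez(f"{c}0.npz",im=im,d=d)
    cv2.imwrite(f"pics/{c}0.png",im[:,:,::-1])
    R=cv2.Rodrigues(np.array(p["rvec"],float))[0];f=210/np.tan(np.radians(p["fovy"]/2))
    for q in("handle","dock","stand","brush","dauber","egg","tin","shoe_horn","clip_a"):
        for r in look_for(q,c)[:3]:
            u,v=r["at"];z=d[int(v),int(u)]
            w=R.T@(np.array([(u-p["cx"])/f*z,(v-p["cy"])/f*z,z])-np.array(p["tvec"]).ravel())
            print(c,q,round(r["p"],2),np.round([u,v]),np.round(w))
print(camera_params("wrist"));print(get_obs()["t"])
E
```

```text
pics
{'t': 0.0, 'joint_pos': array([ 1.13160072e+00,  1.31157865e-01,  1.48930302e+00,  3.95035404e-06,
        1.52298445e+00, -8.54251344e-02]), 'joint_velocities': array([ 1.19584099e-03,  8.47326532e-04,  3.06398891e-03, -2.07589910e-03,
       -4.47215824e-05, -1.11077235e-03]), 'joint_torque': array([-1.89964310e-03, -5.69393992e+01, -5.00549197e+01, -3.24351140e-04,
        1.45446687e-02, -6.75056776e-05]), 'tool_pos': array([207.63518579, 562.38056759, 252.23332249]), 'tool_rot': array([-2.42117617e-04,  1.75964287e-01,  9.84396115e-01, -8.94143952e-04]), 'force': array([ 0.34092431, -0.18503034, -0.92207524]), 'moment': array([-0.02393653,  0.00014638, -0.02278061]), 'gripper_width': 85.89590690319928}
scene {'fovy': 57.68933547156652, 'cx': 284.5596003068221, 'cy': 210.11532709614866, 'rvec': array([ 1.73388822,  1.86423382, -0.7304467 ]), 'tvec': array([  24.46207354, -367.39157148, 1390.45433378])}
scene handle 0.96 [422. 209.] [531. 365.  66.]
scene handle 0.83 [386. 232.] [634. 260.  93.]
scene handle 0.75 [392. 169.] [429. 293. 108.]
scene dock 0.88 [298. 232.] [600. 
[... 934 characters left out ...]
318. 178.] [ 530. -223.   64.]
side dauber 0.67 [322. 161.] [ 537. -342.   60.]
side tin 0.64 [215. 235.] [731.  55.  23.]
side tin 0.43 [321. 160.] [ 541. -344.   59.]
side shoe_horn 0.88 [243. 200.] [ 726. -148.    2.]
side clip_a 0.79 [353. 266.] [394.  50.  -4.]
{'fovy': 69.49619861402677, 'cx': 274.5033811511776, 'cy': 217.21732764054224, 'mount': array([[ 2.12732737e-04, -9.51505167e-01, -3.07632691e-01,
         7.88101098e+01],
       [ 9.99999541e-01,  4.89730451e-04, -8.23216848e-04,
        -8.18556001e-01],
       [ 9.33952181e-04, -3.07632375e-01,  9.51504834e-01,
        -1.20611550e+02],
       [ 0.00000000e+00,  0.00000000e+00,  0.00000000e+00,
         1.00000000e+00]])}
1.0
```

```bash
python3 - <<'E'
import cv2,numpy as np
a=cv2.imread("pics/scene0.png");b=cv2.imread("pics/side0.png")
A=cv2.resize(a[120:320,100:480],None,fx=2,fy=2,interpolation=2)[:, :760]
cv2.imwrite("pics/sceneC.png",A)
cv2.imwrite("pics/sideC.png",cv2.resize(b[220:400,160:420],None,fx=3,fy=3,interpolation=2))
E
```

```text
(no output)
```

View pics/sceneC.png

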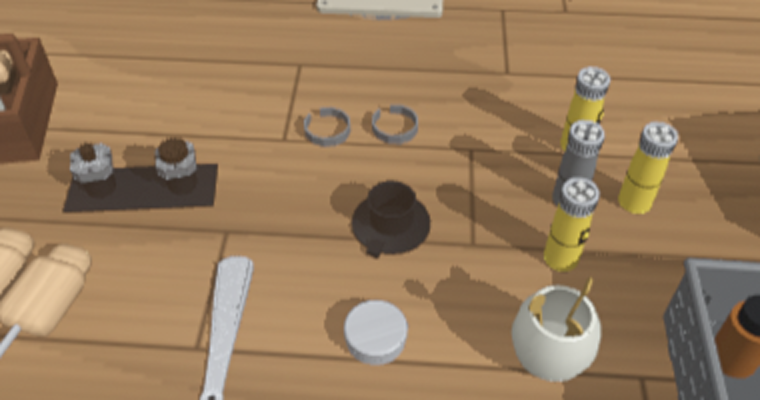

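View pics/sideC.png

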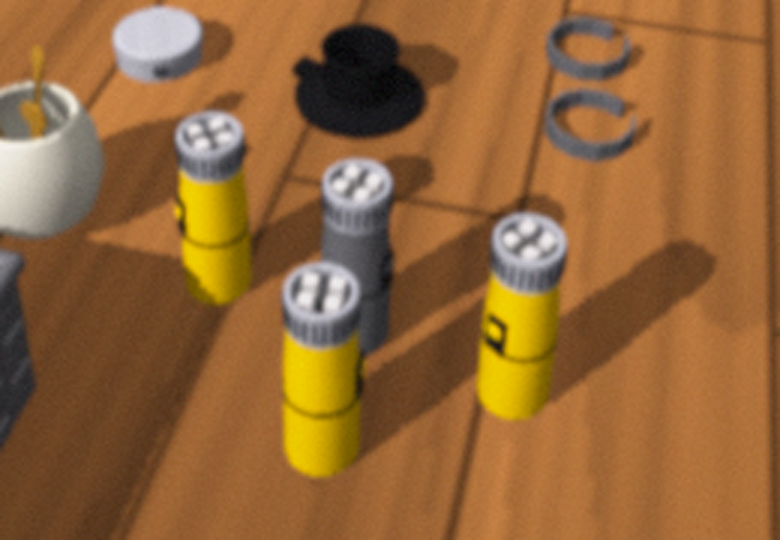

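Scene crop: one grey handle, at full-picture (390,200), between three yellow look-alikes at (390,230), (430,205) and (395,165). The grey one fits. In the side crop it is at (279,303). The dock is at (297,225). The wide-tufted brush is the right-hand head at (187,197), and the narrow dauber is at (146,198).

```bash
cat > h.py <<'E'
from station import *
import cv2,numpy as np
from scipy.spatial.transform import Rotation as Ro
from scipy.optimize import least_squares
def cam(name,o=None):
    p=camera_params(name);f=210/np.tan(np.radians(p["fovy"]/2))
    if name=="wrist":
        M=np.array(p["mount"]);q=o["tool_rot"];Rt=Ro.from_quat([q[1],q[2],q[3],q[0]]).as_matrix()
        R=Rt@M[:3,:3];t=Rt@M[:3,3]+o["tool_pos"]
    else:
        R=cv2.Rodrigues(np.array(p["rvec"],float))[0].T;t=-R@np.array(p["tvec"]).ravel()
    return f,p["cx"],p["cy"],R,t
def cloud(d,C):
    f,cx,cy,R,t=C;v,u=np.mgrid[:420,:560]
    X=np.stack([(u-cx)/f*d,(v-cy)/f*d,d],-1)@R.T+t
    X[d<=0]=np.nan;return X
def ray(u,v,z,C):
    f,cx,cy,R,t=C;r=R@np.array([(u-cx)/f,(v-cy)/f,1]);return t+r*(z-t[2])/r[2]
def wrist(tag):
    o=get_obs();im,d=capture("wrist");C=cam("wrist",o)
    np.savez(tag+".npz",im=im,d=d,pos=o["tool_pos"],rot=o["tool_rot"]);cv2.imwrite(f"pics/{tag}.png",im[:,:,::-1])
    return im,d,C
def down(psi):  # jaw (tool y) direction at angle psi in world; tool z down
    y=np.array([np.cos(psi),np.sin(psi),0]);z=np.array([0,0,-1.]);x=np.cross(y,z)
    q=Ro.from_matrix(np.stack([x,y,z],1)).as_quat();return np.array([q[3],*q[:3]])
def circ(P,r=None):
    g=lambda s:np.hypot(P[:,0]-s[0],P[:,1]-s[1])-(s[2] if r is None else r)
    s=least_squares(g,[*P[:,:2].mean(0),20],loss="soft_l1",f_scale=1).x;return s
E
python3 - <<'E'
from h import *
S={}
for c,pts in(("scene",dict(grey=(392,186,128),yA=(396,158,128),yB=(429,186,128),yC=(389,215,128),brush=(187,195,78),dau=(144,195,66))),
             ("side",dict(grey=(279,280,128),yA=(337,300,128),yB=(267,317,128),yC=(230,264,128)))):
    C=cam(c)
    for k,(u,v,z) in pts.items(): print(c,k,np.round(ray(u,v,z,C)))
    z=np.load(c+"0.npz");X=cloud(z["d"],C)
    def near(xy,r,z0,z1):
        P=X.reshape(-1,3);m=(np.hypot(P[:,0]-xy[0],P[:,1]-xy[1])<r)&(P[:,2]>z0)&(P[:,2]<z1);return P[m]
    for k,xy,r,z0,z1 in(("grey",ray(*pts["grey"],C)[:2],28,118,135),("dock",(600,60),45,45,56),("brush",(537,-236),35,60,90)):
        P=near(xy,r,z0,z1)
        if len(P): print(c,k,len(P),P.mean(0).round(),P.min(0).round(),P.max(0).round(), circ(P).round(1))
from station import *
print(get_obs()["tool_pos"])
E
```

```text
scene grey [517. 279. 128.]
scene yA [409. 301. 128.]
scene yB [511. 369. 128.]
scene yC [613. 261. 128.]
scene brush [ 534. -237.   78.]
scene dau [ 530. -356.   66.]
scene grey 171 [518. 281. 125.] [497. 261. 118.] [538. 302. 129.] [516.6 281.5  17.4]
scene dock 60 [587.  55.  49.] [555.  21.  45.] [604.  76.  52.] [574.9  46.9  27.8]
scene brush 268 [ 535. -239.   70.] [ 503. -268.   60.] [ 556. -213.   80.] [ 531.2 -241.    16.8]
side grey [512. 285. 128.]
side yA [406. 307. 128.]
side yB [509. 374. 128.]
side yC [610. 266. 128.]
side grey 330 [513. 286. 124.] [492. 262. 118.] [534. 306. 128.] [512.7 285.6  17.4]
side dock 55 [586.  54.  47.] [558.  20.  45.] [601.  79.  50.] [570.5  49.1  28.9]
side brush 156 [ 526. -233.   69.] [ 502. -259.   60.] [ 554. -213.   77.] [ 527.  -238.3   16.2]
[207.88319407 562.84140633 253.28378879]
```

```bash
python3 - <<'E'
from h import *
for pos in((515,283,255),(575,48,180),(533,-239,205)):
  for a in (45,-135,0,90,180,-90):
    j=inverse_kinematics(pos,down(np.radians(a)));print(pos,a,None if j is None else np.round(j,2))
move_ptp((515,283,255),down(np.radians(45)))
im,d,C=wrist("w_handle");X=cloud(d,C).reshape(-1,3)
P=X[(np.hypot(X[:,0]-515,X[:,1]-283)<35)&(X[:,2]>120)&(X[:,2]<136)]
print(len(P),P.mean(0),P.min(0),P.max(0),circ(P))
print(look_for("handle","wrist"),get_obs()["t"],get_obs()["tool_pos"])
E
```

```text
(515, 283, 255) 45 [ 0.42  0.1   1.52 -0.    1.52 -0.37]
(515, 283, 255) -135 None
(515, 283, 255) 0 [ 0.42  0.1   1.52 -0.    1.52  0.42]
(515, 283, 255) 90 [ 0.42  0.1   1.52 -0.    1.52 -1.16]
(515, 283, 255) 180 None
(515, 283, 255) -90 [ 0.42  0.1   1.52 -0.    1.52  1.99]
(575, 48, 180) 45 [-0.01  0.11  1.64 -0.    1.39 -0.79]
(575, 48, 180) -135 [-0.01  0.11  1.64 -0.    1.39  2.35]
(575, 48, 180) 0 [-0.01  0.11  1.64 -0.    1.39 -0.01]
(575, 48, 180) 90 [-0.01  0.11  1.64 -0.    1.39 -1.58]
(575, 48, 180) 180 None
(575, 48, 180) -90 [-0.01  0.11  1.64 -0.    1.39  1.57]
(533, -239, 205) 45 [-0.51  0.11  1.59 -0.    1.43 -1.29]
(533, -239, 205) -135 [-0.51  0.11  1.59 -0.    1.43  1.85]
(533, -239, 205) 0 [-0.51  0.11  1.59 -0.    1.43 -0.51]
(533, -239, 205) 90 [-0.51  0.11  1.59 -0.    1.43 -2.08]
(533, -239, 205) 180 [-0.51  0.11  1.59 -0.    1.43  2.63]
(533, -239, 205) -90 [-0.51  0.11  1.59 -0.    1.43  1.06]
1261 [512.2767894  282.81889546 126.62662536] [491.77058688 261.9817901  120.00817926] [533.32623716 303.38538202 129.79316863] [512.47155179 282.73813411  16.96128398]
[{'at': [270.7, 206.1], 'p': 0.93}, {'at': [344.5, 137.8], 'p': 0.87}, {'at': [326.3, 279.0], 'p': 0.62}, {'at': [202.9, 106.5], 'p': 0.59}] 2.6333 [514.37775267 284.13575987 255.02306862]
```

View pics/w_handle.png

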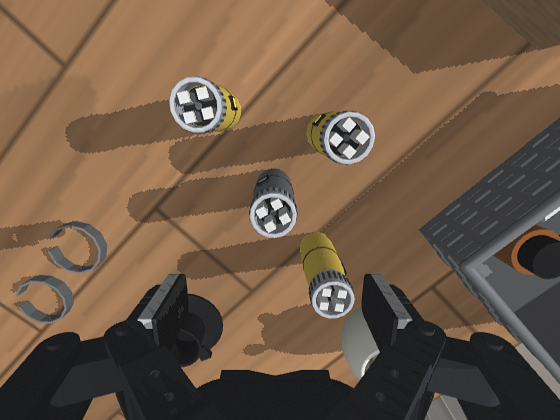

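The grey handle's top is at pixel (273,214), with yellow tops around it at (198,105), (349,137) and (333,298). Jaws at 45° have room. Next I look at the dock before grasping.

```bash
python3 - <<'E'
from h import *
move_l((575,48,255),v=300)
im,d,C=wrist("w_dock");X=cloud(d,C).reshape(-1,3)
P=X[(np.hypot(X[:,0]-575,X[:,1]-48)<42)&(X[:,2]>46)&(X[:,2]<56)]
print(len(P),P.mean(0),P.min(0),P.max(0),circ(P),circ(P,29.7))
Q=X[(np.hypot(X[:,0]-575,X[:,1]-48)<64)&(X[:,2]>3)&(X[:,2]<13)]
print("disc",len(Q),Q.mean(0),Q.min(0),Q.max(0))
g=P[::max(1,len(P)//300)]
s=circ(P);rr=np.hypot(P[:,0]-s[0],P[:,1]-s[1]);print(np.percentile(rr,[1,10,50,90,99]))
print(get_obs()["t"],get_obs()["tool_pos"])
E
```

```text
811 [571.08547339  45.07768565  49.32901704] [539.52486968  14.44864356  46.03877641] [601.27509081  76.92173351  51.93078764] [570.15564733  45.96526165  28.51277539] [570.16748198  45.96614121  20.        ]
disc 3934 [566.48363277  50.78306011   6.59159313] [518.79940459  -5.80749119   3.04484307] [629.66601865  96.97371629  12.99932639]
[25.44693513 26.33621803 28.50955818 30.68219713 31.3960822 ]
3.6417 [574.69072149  49.62424521 254.97135353]
```

View pics/w_dock.png

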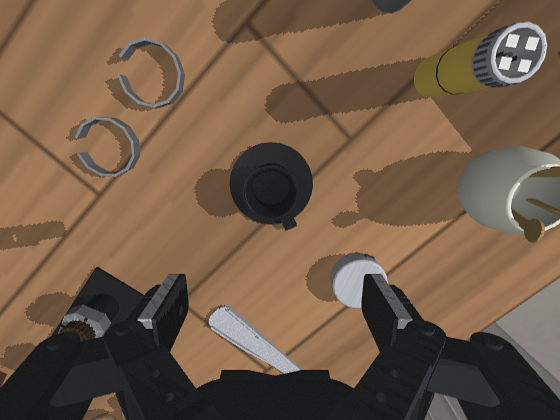

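The dock cup is centred at pixel (270,187), and the rim fit gives (570.2, 46.0). Now I grasp and lift the grey handle.

```bash
python3 - <<'E'
from h import *
q=down(np.radians(45))
move_l((512.5,282.7,255),v=300)
move_l((512.5,282.7,150),v=150)
print("guard",move_l((512.5,282.7,118),v=80,guard=10))
gripper_to(30);o=get_obs();print(o["gripper_width"],o["force"],o["tool_pos"])
f0=o["force"]
move_l((512.5,282.7,128),v=40);hold(.2)
o=get_obs();print("lift",o["gripper_width"],o["force"],o["tool_pos"])
move_l((512.5,282.7,275),v=200);hold(.3)
o=get_obs();print(o["gripper_width"],o["force"],o["moment"],o["tool_pos"],o["t"])
im,d,C=wrist("w_held");X=cloud(d,C).reshape(-1,3);t=o["tool_pos"]
P=X[(np.hypot(X[:,0]-t[0],X[:,1]-t[1])<27)&(X[:,2]>t[2]-25)&(X[:,2]<t[2]+25)]
print(len(P),P.mean(0),P.min(0),P.max(0))
E
```

```text
guard False
39.58115268371952 [-0.94400299 -0.73858016  3.78585757] [513.05720466 282.96793245 118.89145331]
lift 39.45908755159995 [-0.94906463  0.08322266 -2.61859201] [512.23722605 282.57413032 127.59196808]
39.304570611633864 [-0.62592576 -0.15921566 -2.51802652] [ 0.00771532  0.03183443 -0.03874318] [512.09791995 282.5135242  273.80982444] 8.275
10223 [509.42919905 284.7317057  277.624564  ] [486.69470003 258.2023082  248.85518496] [535.24339875 307.91133867 298.76041065]
```

View pics/w_held.png

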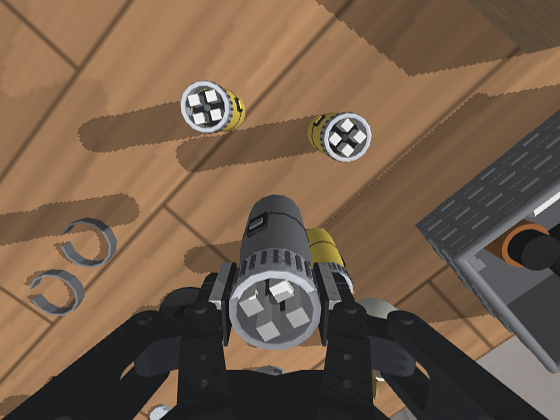

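```bash
python3 - <<'E'
from h import *
z=np.load("w_held.npz");o=dict(tool_pos=z["pos"],tool_rot=z["rot"]);C=cam("wrist",o);X=cloud(z["d"],C)
q=z["rot"];Rt=Ro.from_quat([q[1],q[2],q[3],q[0]]).as_matrix()
T=(X-z["pos"])@Rt
v,u=np.mgrid[:420,:560]
m=(abs(T[...,2]+9)<4)&(u>226)&(u<324)&(v>262)&(v<352)
P=T[m];print(len(P),P.min(0),P.max(0),np.percentile(P,[1,50,99],axis=0).round(1))
M=Rt.T
# silhouette check via rays at top-face height
for uv in((229,309),(321,309),(275,270),(275,349)):print(uv,((ray(*uv,z["pos"][2]+9.2,C)-z["pos"])@Rt).round(1))
# row-wise slope of the face
A=np.c_[P[:,:2],np.ones(len(P))];print(np.linalg.lstsq(A,P[:,2],rcond=None)[0])
E
```

```text
4570 [-21.14822724 -21.29436141 -12.97719256] [20.78201342 20.23580145 -5.00244362] [[-19.3 -20.6 -11.5]
 [  0.4  -0.5  -8.7]
 [ 19.3  19.1  -5.1]]
(229, 309) [  1.  -20.3  -9.2]
(321, 309) [ 1.1 19.2 -9.2]
(275, 270) [19.7 -0.6 -9.2]
(275, 349) [-20.   -0.5  -9.2]
[ 1.85137260e-03 -2.44959235e-03 -8.40467281e+00]
```

```bash
python3 - <<'E'
from h import *
move_l((570.2,46,275),v=250)
move_l((570.2,46,180),v=180);hold(.2)
o=get_obs();f0=o["force"];print(f0,o["tool_pos"])
for zt,v,g in((158,50,8),(132,40,8),(122,12,6)):
    r=move_l((570.2,46,zt),v=v,guard=g);o=get_obs();print(zt,r,o["tool_pos"],o["force"]-f0,o["t"])
    if r:break
E
```

```text
[ 0.4036806   0.3519478  -2.70176052] [571.32871411  46.08871686 181.98770894]
158 False [569.95537701  45.9462354  157.59493022] [-0.13200043 -0.0731328  -0.72030929] 10.9167
132 False [570.31746706  46.02292667 132.14562772] [-0.09718142 -0.25123698 -0.18800472] 11.7167
122 True [570.42065673  46.0449036  126.83633629] [-0.66162527  0.43690292  7.15501364] 12.25
```

```bash
cat >> h.py <<'E'
def rect(im,C,c,z,half=35,s=6):
    n=2*half*s;w=np.array([[c[0]-half,c[1]-half,z],[c[0]+half,c[1]-half,z],[c[0]+half,c[1]+half,z],[c[0]-half,c[1]+half,z]])
    f,cx,cy,R,t=C;p=(w-t)@R;px=np.c_[p[:,0]/p[:,2]*f+cx,p[:,1]/p[:,2]*f+cy].astype(np.float32)
    H=cv2.getPerspectiveTransform(px,np.float32([[0,n],[n,n],[n,0],[0,0]]))  # x right, y up
    return cv2.warpPerspective(im,H,(n,n),flags=cv2.INTER_CUBIC)
E
python3 - <<'E'
from h import *
gripper_to(85);hold(.1);print(get_obs()["force"])
move_l((570.3,46,262),v=250);hold(.3)
im,d,C=wrist("w_sock");X=cloud(d,C).reshape(-1,3)
P=X[(np.hypot(X[:,0]-570,X[:,1]-46)<26)&(X[:,2]>131)&(X[:,2]<140)]
c=(P.min(0)+P.max(0))/2;print(len(P),P.min(0),P.max(0),c,np.median(P[:,2]))
A=rect(im,C,c,136)
move_ptp((533,-239,205),down(np.radians(0)));hold(.3)
im,d,C=wrist("w_brush");X=cloud(d,C).reshape(-1,3)
P=X[(np.hypot(X[:,0]-530,X[:,1]+239)<38)&(X[:,2]>57)&(X[:,2]<68)];T=X[(np.hypot(X[:,0]-530,X[:,1]+239)<38)&(X[:,2]>71)]
print("brush",len(P),P.min(0),P.max(0),(P.min(0)+P.max(0))/2,np.median(P[:,2]));print("tuft",(T.min(0)+T.max(0))/2,T.max(0)-T.min(0))
c=(P.min(0)+P.max(0))/2
B=rect(im,C,c,64)
cv2.imwrite("pics/AB.png",np.hstack([cv2.resize(A,(400,400)),cv2.resize(B,(400,400))])[:,:,::-1])
print(get_obs()["t"],get_obs()["tool_pos"])
E
```

```text
[-0.46383661  0.82483943  0.75688644]
1128 [549.25128803  25.33575915 131.01351186] [591.01812442  65.81295757 138.36829781] [570.13470622  45.57435836 134.69090483] 135.56936563375876
brush 1265 [ 498.34731338 -270.63259347   57.12102599] [ 554.22064363 -214.5263493    67.89259962] [ 526.2839785  -242.57947139   62.5068128 ] 64.05389882585553
tuft [ 528.86555161 -239.74055311  175.35149364] [ 73.65726604  43.88638878 208.59428062]
15.3917 [ 533.36114496 -238.27728333  205.16482268]
```

View pics/AB.png

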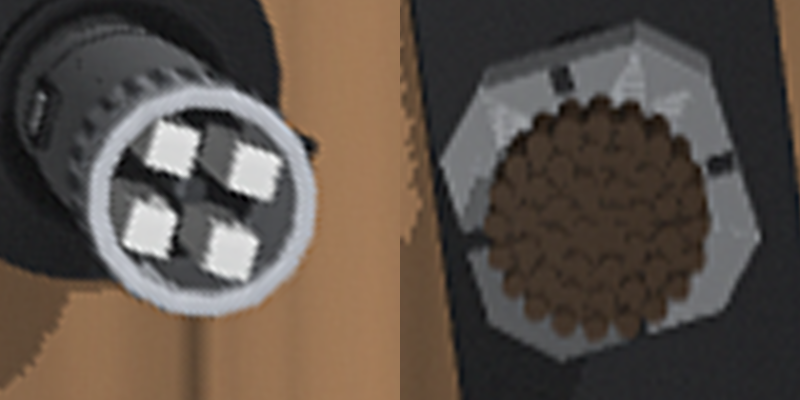

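View pics/w_brush.png

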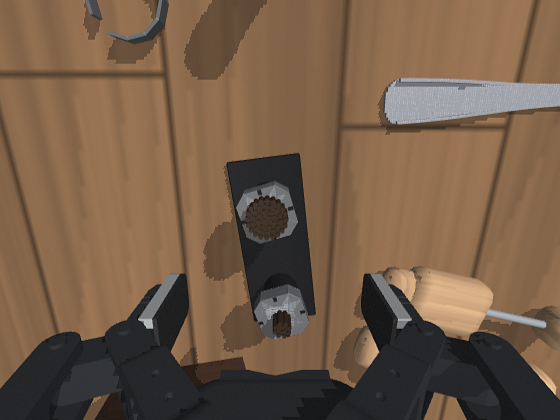

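Left half of the rectified crop: the socket's slots lie at about −15.5° / 74.5°. Right half: the brush's flats are at about 17.5°, from grooves at crop (562,80), (720,165), (478,240), (645,328), with its centre near (526.5, −243). It has the wide tuft; the dauber is at w_brush pixel (282,322). Next I grip the brush on its flats.

```bash
python3 - <<'E'
from h import *
q=down(np.radians(17.5));b=(526.4,-242.9)
move_ptp((*b,150),q);move_l((*b,90),v=150)
print("g",move_l((*b,58),v=60,guard=10))
gripper_to(40);o=get_obs();print(o["gripper_width"],o["force"],o["tool_pos"],o["tool_rot"])
move_l((*b,70),v=40);hold(.1);print(get_obs()["gripper_width"],get_obs()["force"])
move_l((*b,215),v=200)
move_ptp((570.3,45.9,215),down(np.radians(-15.5)));hold(.3)
im,d,C=wrist("w_bheld");o=get_obs();print(o["gripper_width"],o["force"],o["tool_pos"],o["t"])
cv2.imwrite("pics/bh.png",cv2.resize(im[180:420,130:430],None,fx=2.5,fy=2.5)[:,:,::-1])
E
```

```text
g False
48.97592029736256 [-1.10200256  0.01384547  4.18273987] [ 526.89406306 -243.23718725   58.75578646] [6.68696699e-04 5.91298516e-01 8.06452488e-01 4.53897365e-05]
49.04154473295535 [ 0.55386803  0.36678138 -0.24431609]
48.826747591377966 [ 0.52804907  0.05886064 -0.86957092] [570.39144326  45.18889863 215.01062647] 20.35
```

View pics/bh.png

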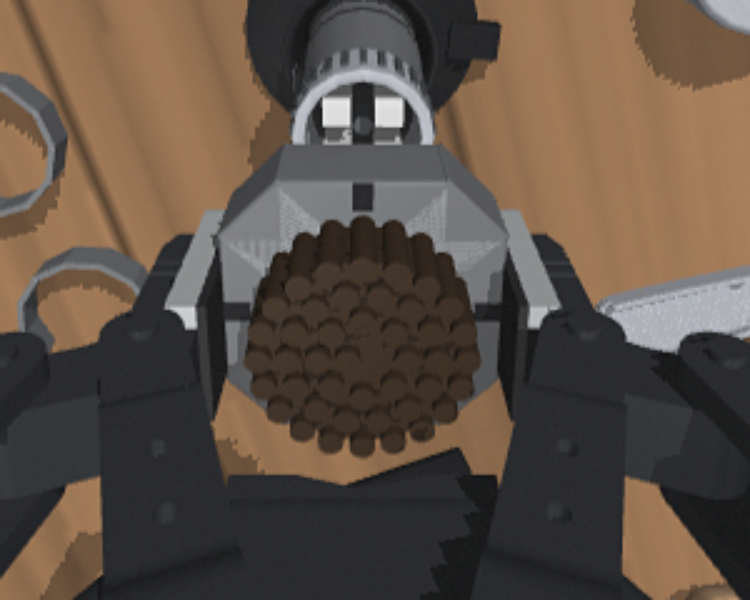

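Brush held square in the jaws, side grooves at crop (235,310) and (490,310). The socket cross shows behind it in line, with the ejector at (363,125). I check the offset, then insert.

```bash
python3 - <<'E'
from h import *
z=np.load("w_bheld.npz");o=dict(tool_pos=z["pos"],tool_rot=z["rot"]);C=cam("wrist",o)
q=z["rot"];Rt=Ro.from_quat([q[1],q[2],q[3],q[0]]).as_matrix()
for dz in(5,6,7):print(((ray(275,304,z["pos"][2]+dz,C)-z["pos"])@Rt).round(2))
print("ejector",ray(275.2,230,126,C),z["pos"])
print("y dir",Rt[:,1],"x dir",Rt[:,0],get_obs()["tool_pos"])
E
```

```text
[ 0.22  0.32 -5.  ]
[ 0.9   0.31 -6.  ]
[ 1.57  0.31 -7.  ]
ejector [570.94878476  45.01108276 126.        ] [570.3906487   45.01288568 215.00160047]
y dir [ 9.63319398e-01 -2.68357478e-01  2.96232085e-05] x dir [ 2.68357479e-01  9.63319397e-01 -5.73023982e-05] [570.39144326  45.18889863 215.01062647]
```

```bash
python3 - <<'E'
from h import *
move_l((570.3,45.6,174),v=120);hold(.4)
o=get_obs();f0=o["force"];print(o["tool_pos"],f0)
r=move_l((570.3,45.6,160),v=20,guard=4);o=get_obs();print(r,o["tool_pos"],o["force"]-f0,o["moment"],o["gripper_width"],o["t"])
E
```

```text
[570.58649015  45.61313523 174.56147085] [ 0.63815165 -0.1027296  -1.43575277]
False [570.40001421  45.59939262 160.13797382] [-1.12479224  0.0145183   0.60039472] [-0.00284504  0.00460917 -0.00811647] 48.95080380158128 22.0917
```

```bash
python3 - <<'E'
from h import *
f0=np.array([.64,-.1,-1.44])
for zt in(156,153,151,150,149,148,147,146,145):
    r=move_l((570.3,45.6,zt),v=15,guard=10);o=get_obs();print(zt,r,o["tool_pos"].round(2),(o["force"]-f0).round(1),o["gripper_width"].round(2),round(o["t"],1))
    if (o["force"]-f0)[2]>15:break
hold(.4);o=get_obs();print(o["tool_pos"],o["force"]-f0,o["moment"])
E
```

```text
Traceback (most recent call last):
AttributeError: 'float' object has no attribute 'round'
```

```bash
python3 - <<'E'
from h import *
f0=np.array([.64,-.1,-1.44])
for zt in(156,153,151,150,149,148,147,146,145):
    r=move_l((570.3,45.6,zt),v=15,guard=10);o=get_obs();print(zt,r,o["tool_pos"].round(2),(o["force"]-f0).round(1),round(o["gripper_width"],2),round(o["t"],1))
    if (o["force"]-f0)[2]>15:break
hold(.4);o=get_obs();print(o["tool_pos"],o["force"]-f0,o["moment"])
E
```

```text
156 False [570.56  45.6  156.29] [ 0.5 -0.2  4.9] 48.52 22.8
153 False [570.43  45.6  153.05] [ 1.2 -0.3  5.9] 49.22 23.1
151 False [570.44  45.58 151.1 ] [ 0.7 -0.2  6.6] 48.72 23.4
150 False [570.49  45.61 150.21] [ 0.9 -0.3  7.1] 48.92 23.6
149 False [570.53  45.59 149.26] [0.2 0.1 7.5] 48.87 23.9
148 False [570.68  45.6  148.72] [-1.9  0.4  9.2] 49.03 24.1
147 False [570.91  45.58 148.72] [-2.9  0.4 14.9] 49.04 24.4
146 False [571.29  45.64 148.73] [-4.6  0.4 20.7] 49.06 24.6
[571.28984051  45.65262447 148.73916899] [-4.93436864 -0.1298543  21.30622835] [ 0.06914883  1.02502741 -0.0390261 ]
```

It hit a hard stop at TCP z = 148.7, as predicted, with 21 N pressing. One visual check follows.

```bash
python3 - <<'E'
from h import *
a,d=capture("scene");b,d2=capture("side")
A=cv2.resize(a[120:320,130:450],(480,300),interpolation=2);B=cv2.resize(b[150:350,160:420],(390,300),interpolation=2)
cv2.imwrite("pics/fin.png",np.vstack([A[:, :390],B])[:,:,::-1]);print(get_obs()["t"])
E
```

```text
25.1417
```

View pics/fin.png

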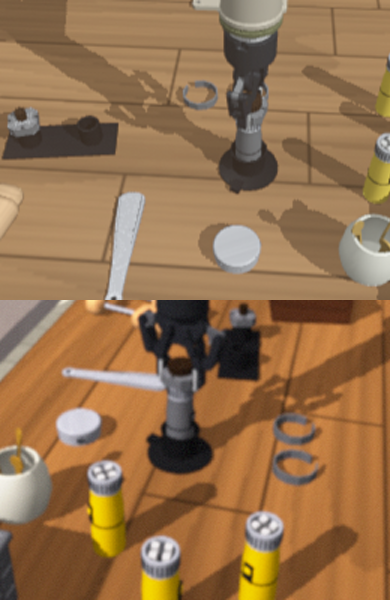

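The handle stands upright in the dock with the brush seated on it and held at (180,365). The dauber is still in its tube at (23,120), and the bystanders are undisturbed. I hand in.

```bash
python3 - <<'E'
from h import *
o=get_obs();print(o["tool_pos"],o["force"],o["t"]);print(hand_in())
E
```

```text
[571.26447063  45.65142094 148.72431742] [-4.60828418 -0.20455728 19.4765575 ] 25.1417
the job is handed in; nothing more can be done
None
```

The polisher is ready: the grey handle is docked, and the shining brush is fully home in its socket. The arm is still gripping the brush and pressing it down.

- **Handle:** I lowered it slowly into the charging cup until it touched the floor. Contact came at a tool height of 126.8 mm, where I expected about 126.5 mm. Then I let go.
- **Brush:** I gripped the wide-tufted brush by its flats and turned it to match the slots at about −15.5°. It slid into the socket freely. The spring force rose from about 5 to 7.5 N until it met a hard stop at 148.7 mm, as predicted for fully home.
- **At hand-in:** The arm was pressing down with about 20 N, spring included, and the simulated clock read 25 s of the 58 s allowed.
- **Surroundings:** In the last pictures the dauber is still in its tube. The yellow look-alikes and the other things in view look undisturbed.

No check failed. The one deviation was a sideways shift of about 1 mm, with about 5 N of side force, as the brush was pressed home.

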